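# Seat the drying spindle in the record cleaner

## Robot

A 7-joint arm with a two-finger parallel gripper is mounted at the origin on the work surface. World frame = base frame: x ahead of the robot, y to its left, z up, the work surface at z = 0. Lengths are in m, angles in rad, forces in N, time in s.
With the tool pointing down it reaches from about 0.4 to 0.85 m from the base axis. Payload 4.5 kg.
Tool frame: the origin (TCP) lies midway between the tips of the shut fingers; the grasp point (between the pads) lies 19 mm behind it; z points along the fingers, y is the direction in which the jaws open and shut (so a half turn about z gives the same grasp; the last joint's range is limited). The gripper opens to 85 mm and grips with 20 to 120 N. Pads are 22 mm wide; open, the fingers measure 114 mm over their backs; the gripper's body (76 mm by 85 mm) begins 54 mm behind the grasp point. The pads swing forward as they close: fully open they stand 13 mm farther back than shut.
Start: joints at [-1.277, 0.689, -0.195, 1.565, 0.157, 0.902, -0.215], TCP at [0.161, 0.604, 0.231] pointing down, gripper open.
Joint ranges: [-3.01, 3.01], [-0.46, 2.08], [-1.47, 1.51], [0.13, 2.56], [-1, 4.14], [0.04, 2.09], [-2.66, 2.66]. Speed limits (rad/s): [2.57, 2.57, 3.14, 3.14, 3.14, 3.14, 3.14].

## Interface

Orientations are given as a rotation vector (axis times angle).
In Python, from workcell import manip gives the robot as it stands. The module is installed in compiled form; this text tells all that it offers.
- The arm moves only by the tool play_rows, never from a script. Its argument "targets" is a list of rows, each a list of 3 entries, a list of its own where there are three numbers: the shift along the tool's x, y, z in m, then the turn, a rotation vector about the tool's x, y, z in rad, then the finger opening in m, from 0 to 0.0854. In form: [[[tx, ty, tz], [rx, ry, rz], gripper], ...]. A call has exactly 8 rows; each row is the pose to reach, as a shift and turn from the pose commanded when the call began, along the tool's axes at that moment; what a row does not reach only later rows make up. A row lasts 1/8 s, in which the tool goes at most 62.5 mm and 10.7 degrees, less where a joint would pass 70% of its speed; a pose out of reach is approached as far as the arm can. A call with a gripper value outside its range is refused whole. The fingers move at their own pace and stop on an object; "force" is the grip in N (left out, the last holds). Time passes only in rows, so rows that repeat a pose let the fingers close, or fill a call up. It gives the time, the measured TCP pose, the force and the opening at its end, in the units of the state.
- manip.get_obs(): the state, without advancing time (a new reading comes with each control period).
- manip.capture(name): name is "scene" or "side" or "wrist"; returns the picture (480x640x3 uint8, red, green, blue); there is no depth.
- manip.camera_params(name): a dict with "vertical_fov" (degrees; the focal length in pixels is half the picture's height over the tangent of half this angle, whatever the lens; pixels are square), "cx", "cy" (the principal point, pixels), "dist_coeffs" ([k1, k2, p1, p2, k3] as OpenCV has them; the pictures are not rectified), "cam_to_world" (4x4, takes a point from camera to world coordinates); the wrist camera has in their place "T_tool_cam" (4x4, takes a point from camera to tool coordinates, whose origin is the TCP and whose axes are the flange's). Camera axes: x right, y down, z forward; pixel columns grow to the right and rows downward; lengths in m; the calibration is good to about 2 mm. A picture is of the moment at which its call begins: read the wrist's pose just before it. camera_params takes no time and is no camera call.
- manip.hand_in(): hands the job in, once; it reports no verdict.
The state is a dict: "time": time; "qpos": joint angles; "dq": joint speeds; "joint_torque": joint torques, N m; "tool_pos": TCP position; "tool_rot": TCP orientation; "contact_force": force on the tool from outside, world axes, zero at the start; "torque": the same for the moment, N m; "finger_gap": opening from 0.0 (shut) to 1.0 (fully open).
Only numpy, scipy, OpenCV 4.12 (cv2) and the standard library are available. Lean on these libraries where they do the work, as an engineer would, in place of code of your own. Each camera call takes 0.05 s, during which the arm holds its last target. There are 200 camera calls.

## Task

Get the record cleaner ready for drying: take the tall knob-headed spindle out of the wooden rack and lower it, foot down, into the round socket at the end of the grey cleaner until it stands on the bottom and the dark band on its stem is level with the socket's rim. Let go only once it has bottomed out, and leave the two shorter pins standing in the rack.

Things in the scene. Friction and masses are not known exactly. Their poses are not given: they have to be found in the camera images.
- spindle: Drying spindle, aluminium, 100-200 g, tallest of three rods upright in the rack, in any of its holes: round stem 18 mm thick, flat-topped round knob 28 mm in diameter from 138 to 172 mm (full length) above the foot; thin dark band round the stem 75 mm above the foot. Origin at the foot's centre, z along the stem to the knob; yaw does not matter. At the start its foot is 10 mm above the desk.
- socket (a point): Centre of the floor of the round blind socket: upright grey plastic tube, 54 mm outside, 42 mm inside, 75 mm deep, open on top, floor 10 mm and rim 85 mm above the desk. It adjoins the short left end of the grey cleaner, an open trough 130 x 320 mm, 118 mm high, fixed to the desk, whose end wall stands 25 mm off along this frame's -y. z is up.
- plain_pin: Bystander: plain round aluminium pin, 18 mm in diameter, 105 mm long, no head, upright in another hole of the rack, a fixed wooden block 60 x 210 x 40 mm with three loose-fitting holes 23 mm wide, 30 mm deep, in a row 70 mm apart. Origin at the centre of its foot, z up.
- square_pin: Bystander: aluminium pin, round stem 18 mm in diameter with a 24 mm square head, 115 mm long in all, upright in another hole of the rack. Origin at the centre of its foot, z up.
There are look-alikes about, which are no part of the job. What is shaped like the spindle but green or pink is not meant.

How it is judged:
By the outcome, as a careful person would: the job done as asked, in the order asked, and still so for the second after the job is handed in, with the robot touching nothing.
It also fails if it takes over 42 s, if anything falls off the work surface, if the arm or the gripper's body presses on something with over 40 N, if the wrist force passes 120 N, or if a joint passes its speed limit or range.

## Working session

There is one attempt and no reset: what is moved stays moved. The work goes in short steps, Python scripts to look and compute and a tool call to move; the robot and the scene stay as the last step left them, time stands still between calls to the robot, and variables do not carry over. Pictures are saved under pics/ and viewed, about 8 in all and at most 12, crops included, and the job is handed in when it is done.

Besides the shell and the picture viewer there is one more tool, called after "Call:" by a JSON object that holds its "op" and its "data", one argument or row to a line. play_rows: Moves the arm, as the interface text tells. Its arguments: {"type":"object","properties":{"targets":{"type":"array"},"force":{"type":"number"}},"required":["targets"]}

```bash
mkdir -p pics; cat > h.py <<'E'
import numpy as np,cv2
from workcell import manip
from scipy.spatial.transform import Rotation as R
def cam(n,o=None):
    p=manip.camera_params(n); f=240/np.tan(np.radians(p["vertical_fov"]/2))
    K=np.array([[f,0,p["cx"]],[0,f,p["cy"]],[0,0,1.]]); d=np.array(p["dist_coeffs"],float)
    if n=="wrist":
        T=np.eye(4); T[:3,:3]=R.from_rotvec(o["tool_rot"]).as_matrix(); T[:3,3]=o["tool_pos"]
        T=T@np.array(p["T_tool_cam"])
    else: T=np.array(p["cam_to_world"])
    return K,d,T
def ray(c,uv):
    K,d,T=c; x=cv2.undistortPoints(np.array([[uv]],float),K,d)[0,0]
    v=T[:3,:3]@np.array([x[0],x[1],1]); return T[:3,3],v/np.linalg.norm(v)
def onz(c,uv,z):
    o,v=ray(c,uv); return o+v*(z-o[2])/v[2]
def tri(r1,r2):
    (o1,a),(o2,b)=r1,r2
    s=np.linalg.lstsq(np.c_[a,-b],o2-o1,rcond=None)[0]
    p,q=o1+a*s[0],o2+b*s[1]; return (p+q)/2,np.linalg.norm(p-q)
def proj(c,P):
    K,d,T=c; Ti=np.linalg.inv(T); return cv2.projectPoints(np.array(P,float).reshape(-1,1,3),cv2.Rodrigues(Ti[:3,:3])[0],Ti[:3,3],K,d)[0][:,0]
def shot(n,name):
    im=cv2.cvtColor(manip.capture(n),cv2.COLOR_RGB2BGR); cv2.imwrite(f"pics/{name}.png",im); return im
E
python3 - <<'E'
from h import *
o=manip.get_obs(); print(o)
for n in("scene","side","wrist"): shot(n,n+"0")
for n in("scene","side","wrist"): print(n,cam(n,o))
E
```

```text
{'time': 0.0, 'qpos': array([-1.27721728,  0.69001878, -0.19450455,  1.56634127,  0.15729147,
        0.9024804 , -0.21508536]), 'dq': array([ 0.00139648,  0.00075448,  0.00104638, -0.00015136,  0.00224767,
       -0.00044075,  0.00015413]), 'joint_torque': array([-5.54294138e-05, -5.39612031e+01, -1.26670104e+00, -1.58543551e+01,
        9.09643772e-03,  9.42669081e-03,  2.29076150e-06]), 'tool_pos': array([0.16042693, 0.60339213, 0.23046282]), 'tool_rot': array([-4.06764534e-01, -3.11503254e+00,  2.91247937e-03]), 'contact_force': array([-1.08480488,  0.68975151, -0.20110188]), 'torque': array([-0.03403815,  0.02651111, -0.01138319]), 'finger_gap': 1.0010147191528356}
scene (array([[570.30747086,   0.        , 312.86005171],
       [  0.        , 570.30747086, 240.65928666],
       [  0.        ,   0.        ,   1.        ]]), array([-0.05306677,  0.        ,  0.        ,  0.        ,  0.        ]), array([[-0.62891391,  0.53295882, -0.56605847,  0.99789404],
       [ 0.77747002,  0.43370951, -0.4554519 ,  0.47746937],
       [ 0.00276783, -0.72653352, -0.68712545,  0.54682855],
  
[... 313 characters left out ...]
0.38589873,  0.30371657,  0.27619842],
       [-0.4910644 ,  0.67926202, -0.5453979 ,  0.64312105],
       [ 0.00416523, -0.62424777, -0.78121532,  0.78969339],
       [ 0.        ,  0.        ,  0.        ,  1.        ]]))
wrist (array([[333.48442635,   0.        , 317.40937083],
       [  0.        , 333.48442635, 240.77915356],
       [  0.        ,   0.        ,   1.        ]]), array([-0.0553109,  0.       ,  0.       ,  0.       ,  0.       ]), array([[ 0.25794558,  0.91313701,  0.31566579,  0.07982818],
       [ 0.9661576 , -0.24315067, -0.08612338,  0.62528928],
       [-0.0018881 ,  0.32719804, -0.9449539 ,  0.37285943],
       [ 0.        ,  0.        ,  0.        ,  1.        ]]))
```

View pics/scene0.png

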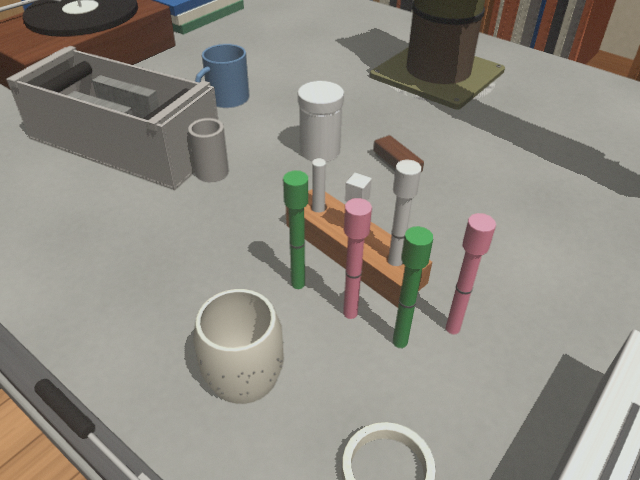

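View pics/side0.png

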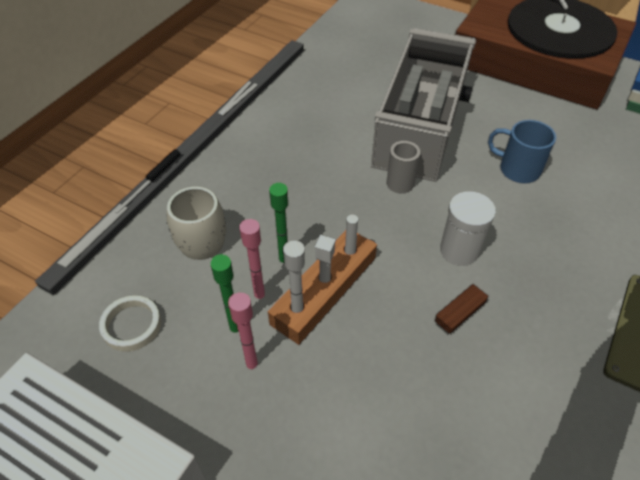

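The silver spindle is at scene (407,180) and side (294,250). The two green and two pink rods have the same shape but the wrong colour, and the plain and square pins in the rack are shorter. The socket is at scene (207,128) and side (404,151). Next I'll view one enlarged crop to confirm.

```bash
python3 - <<'E'
from h import *
a=cv2.imread("pics/scene0.png");b=cv2.imread("pics/side0.png")
f=lambda im,x,y:cv2.resize(im[y:y+75,x:x+100],(400,300),interpolation=cv2.INTER_CUBIC)
cv2.imwrite("pics/crop.png",np.vstack([np.hstack([f(a,355,150),f(b,245,232)]),np.hstack([f(a,160,110),f(b,355,130)])]))
S,D=cam("scene"),cam("side")
for n,u,v in[("knobtop",(408,169),(294,249)),("foot",(394,262),(298,309)),("sock",(207,128),(404,151)),("plain",(319,163),(352,218)),("sq",(359,182),(326,242)),
 ("g1",(296,179),(279,190)),("p1",(358,208),(251,228)),("g2",(418,237),(223,263)),("p2",(481,223),(240,301))]:
    print(n,*tri(ray(S,u),ray(D,v)))
E
```

```text
knobtop [0.5413078  0.24261584 0.17866492] 0.00043472524605406423
foot [0.5394982  0.24189206 0.03123618] 0.002964396626173075
sock [ 0.52622934 -0.1062908   0.0845232 ] 6.975691497280346e-06
plain [0.52266486 0.10451049 0.1140828 ] 0.000702041220042776
sq [0.53114253 0.1727979  0.12227218] 0.002389152922185639
g1 [0.62234093 0.15178106 0.16883036] 0.0009333405121607194
p1 [0.61822733 0.23220993 0.16736304] 0.001648289942788514
g2 [0.61643083 0.3025395  0.16734611] 0.00029603766341641
p2 [0.56132496 0.3422596  0.16985663] 0.000636476206513323
```

View pics/crop.png

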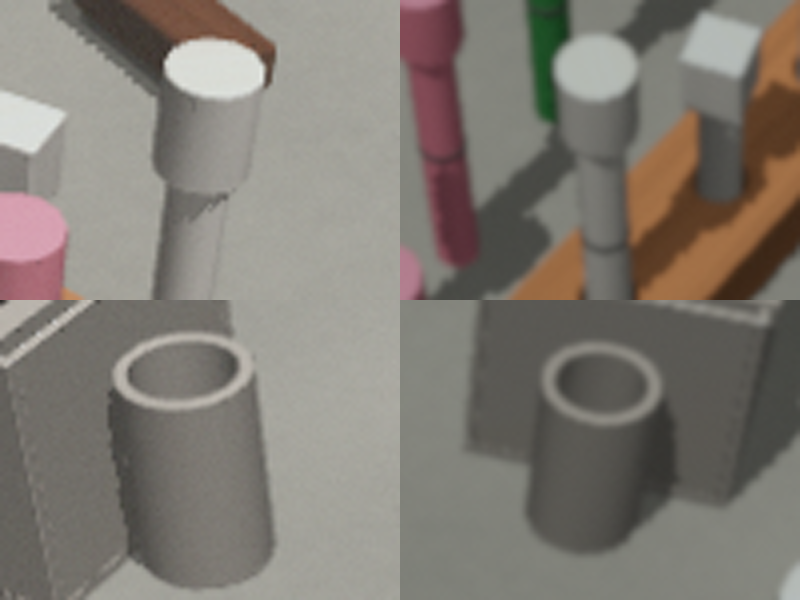

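The crop confirms the silver round-knobbed spindle: knob top at scene (409,167) and side (294,249). The socket rim centre is at scene (206,127) and side (405,151).

I'm moving above the spindle now with the tool yaw unchanged, so the jaws open roughly along the rack. The world shift (0.381, -0.360, +0.03) is about (-0.461, -0.250, -0.03) in tool axes.

Call:
{"op": "play_rows", "data": {
  "targets": [
    [[-0.055,-0.03,-0.03],[0,0,0],0.06],
    [[-0.105,-0.057,-0.03],[0,0,0],0.06],
    [[-0.155,-0.084,-0.03],[0,0,0],0.06],
    [[-0.205,-0.111,-0.03],[0,0,0],0.06],
    [[-0.255,-0.138,-0.03],[0,0,0],0.06],
    [[-0.305,-0.165,-0.03],[0,0,0],0.06],
    [[-0.355,-0.193,-0.03],[0,0,0],0.06],
    [[-0.4,-0.217,-0.03],[0,0,0],0.06]
  ],
  "force": 40
}}

```text
time: 1.15
tool_pos: [0.4927, 0.2895, 0.2611]
tool_rot: [-0.408, -3.115, 0.001]
contact_force: [0.6, 0.6, -0.2]
finger_gap: 0.702
```

```bash
cat >> h.py <<'E'
def state():
    o=manip.get_obs(); M=R.from_rotvec(o["tool_rot"]).as_matrix()
    print("t",round(o["time"],2),"pos",o["tool_pos"].round(4),"toolz",M[:,2].round(4),"toolx",M[:,0].round(3),"F",o["contact_force"].round(1),"gap",round(o["finger_gap"]*.0854,4)); return o
def delta(o,P):
    print("delta",(R.from_rotvec(o["tool_rot"]).as_matrix().T@(np.array(P)-o["tool_pos"])).round(4))
E
python3 - <<'E'
from h import *
S,D=cam("scene"),cam("side")
for u,v in(((408.8,167.5),(294,249)),((205.8,127.5),(405.2,150.8))): print(*tri(ray(S,u),ray(D,v)))
o=state(); shot("wrist","w1"); c=cam("wrist",o)
print(proj(c,[[.541,.243,.182],[.541,.243,.04]]))
delta(o,[.541,.243,.26])
E
```

```text
[0.54067688 0.24327894 0.18030086] 0.0011181780769362996
[ 0.525217   -0.10989111  0.08311205] 0.0007605340410319684
t 1.15 pos [0.4927 0.2895 0.2611] toolz [-2.e-04 -5.e-04 -1.e+00] toolx [-0.966  0.258  0.   ] F [ 0.6  0.6 -0.2] gap 0.06
[[275.20516508 321.20140241]
 [289.69424069 254.03864296]]
delta [-0.0587 -0.0325  0.0011]
```

View pics/w1.png

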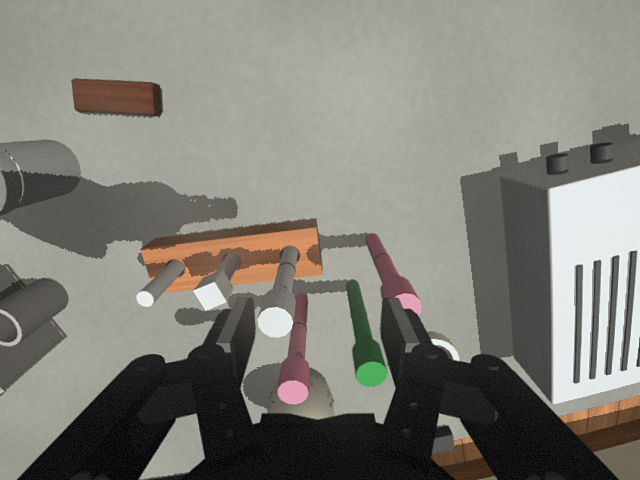

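The wrist view shows the knob top at (276,321), against a prediction of (275,321), so they agree. I'll move over it and descend.

Call:
{"op": "play_rows", "data": {
  "targets": [
    [[-0.03,-0.017,0],[0,0,0],0.056],
    [[-0.059,-0.032,0],[0,0,0],0.056],
    [[-0.059,-0.032,0.0],[0,0,0],0.056],
    [[-0.059,-0.032,0.02],[0,0,0],0.056],
    [[-0.059,-0.032,0.05],[0,0,0],0.056],
    [[-0.059,-0.032,0.08],[0,0,0],0.056],
    [[-0.059,-0.032,0.105],[0,0,0],0.056],
    [[-0.059,-0.032,0.115],[0,0,0],0.056]
  ]
}}

```text
time: 2.2
tool_pos: [0.5383, 0.2463, 0.1449]
tool_rot: [-0.404, -3.113, 0.001]
contact_force: [0.1, 0.1, -0.2]
finger_gap: 0.659
```

Call:
{"op": "play_rows", "data": {
  "targets": [
    [[0,0,0],[0,0,0],0.056],
    [[0,0,0],[0,0,0],0.045],
    [[0,0,0],[0,0,0],0.035],
    [[0,0,0],[0,0,0],0.03],
    [[0,0,0],[0,0,0],0.02],
    [[0,0,0],[0,0,0],0.015],
    [[0,0,0],[0,0,0],0.01],
    [[0,0,0],[0,0,0],0.01]
  ],
  "force": 60
}}

```text
time: 3.2
tool_pos: [0.5405, 0.2451, 0.147]
tool_rot: [0.408, 3.114, -0.0]
contact_force: [-0.6, -1.8, 5.5]
finger_gap: 0.308
```

```bash
python3 - <<'E'
from h import *
o=state(); a=shot("side","s2"); b=shot("scene","c2"); w=shot("wrist","w2")
f=lambda im,x,y:cv2.resize(im[y:y+150,x:x+200],(400,300),interpolation=cv2.INTER_CUBIC)
cv2.imwrite("pics/m2.png",np.vstack([np.hstack([f(b,300,130),f(a,200,200)]),np.hstack([cv2.resize(w,(400,300)),f(w,220,250)])]))
E
```

```text
t 3.2 pos [0.5405 0.2451 0.147 ] toolz [ 7.e-04 -4.e-04 -1.e+00] toolx [-0.966  0.257 -0.001] F [-0.6 -1.8  5.5] gap 0.0263
```

View pics/m2.png

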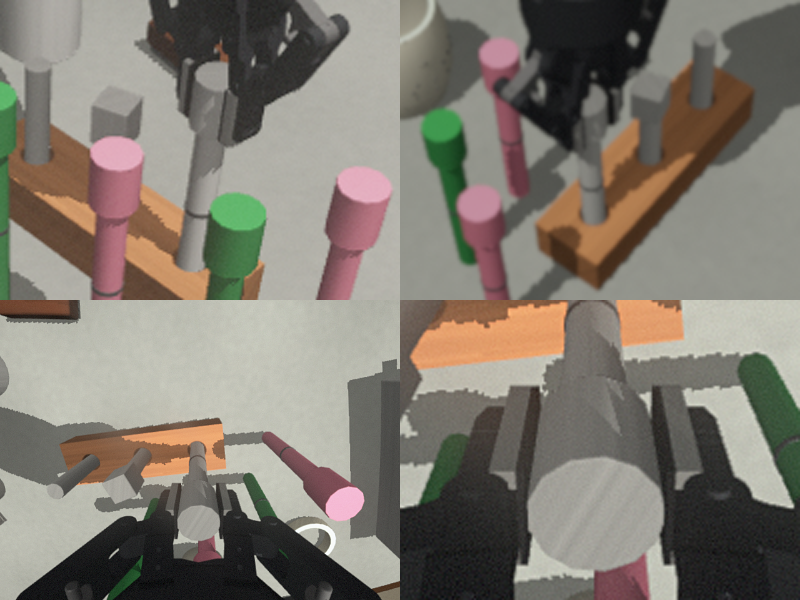

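The knob sits centred between the pads (gap 26 mm). I'll lift straight up.

Call:
{"op": "play_rows", "data": {
  "targets": [
    [[0,0,-0.005],[0,0,0],0.01],
    [[0,0,-0.015],[0,0,0],0.01],
    [[0,0,-0.035],[0,0,0],0.01],
    [[0,0,-0.06],[0,0,0],0.01],
    [[0,0,-0.09],[0,0,0],0.01],
    [[0,0,-0.12],[0,0,0],0.01],
    [[0,0,-0.145],[0,0,0],0.01],
    [[0,0,-0.155],[0,0,0],0.01]
  ]
}}

```text
time: 4.35
tool_pos: [0.5407, 0.246, 0.3031]
tool_rot: [0.406, 3.113, 0.003]
contact_force: [0.4, 0.2, -1.8]
finger_gap: 0.313
```

```bash
python3 - <<'E'
from h import *
o=state(); shot("wrist","w3"); S,D=cam("scene"),cam("side")
print("jar top",tri(ray(S,(321,97)),ray(D,(471,209))))
delta(o,[.526,-.104,.30]); delta(o,[.526,-.109,.30])
E
```

```text
t 4.35 pos [0.5407 0.246  0.3031] toolz [ 0.0024  0.0017 -1.    ] toolx [-0.966  0.257 -0.002] F [ 0.4  0.2 -1.8] gap 0.0267
jar top (array([ 0.37046518, -0.01340507,  0.10280437]), np.float64(0.00313125932516836))
delta [-0.0757 -0.3421  0.0025]
delta [-0.077  -0.3469  0.0025]
```

The spindle is held (1.8 N). I'll carry it to above the socket.

Call:
{"op": "play_rows", "data": {
  "targets": [
    [[-0.006,-0.025,0],[0,0,0],0.01],
    [[-0.016,-0.07,0],[0,0,0],0.01],
    [[-0.027,-0.12,0],[0,0,0],0.01],
    [[-0.038,-0.17,0],[0,0,0],0.01],
    [[-0.05,-0.22,0],[0,0,0],0.01],
    [[-0.061,-0.27,0],[0,0,0],0.01],
    [[-0.072,-0.315,0],[0,0,0],0.01],
    [[-0.077,-0.344,0],[0,0,0],0.01]
  ]
}}

```text
time: 5.4
tool_pos: [0.5251, -0.1098, 0.3002]
tool_rot: [-0.412, -3.112, 0.002]
contact_force: [-0.1, 0.1, -1.3]
finger_gap: 0.31
```

Call:
{"op": "play_rows", "data": {
  "targets": [
    [[0,0,0],[0,0,0],0.01],
    [[0,0,0.01],[0,0,0],0.01],
    [[0,0,0.02],[0,0,0],0.01],
    [[0,0,0.03],[0,0,0],0.01],
    [[0,0,0.03],[0,0,0],0.01],
    [[0,0,0.03],[0,0,0],0.01],
    [[0,0,0.03],[0,0,0],0.01],
    [[0,0,0.03],[0,0,0],0.01]
  ]
}}

```text
time: 6.4
tool_pos: [0.5264, -0.1068, 0.2716]
tool_rot: [0.407, 3.114, 0.0]
contact_force: [-0.2, 0.4, -0.7]
finger_gap: 0.314
```

```bash
python3 - <<'E'
from h import *
o=state(); a=shot("side","s4"); b=shot("scene","c4"); w=shot("wrist","w4")
f=lambda im,x,y:cv2.resize(im[y:y+150,x:x+200],(400,300),interpolation=cv2.INTER_CUBIC)
cv2.imwrite("pics/m4.png",np.vstack([np.hstack([f(b,110,20),f(a,310,60)]),np.hstack([cv2.resize(w,(400,300)),f(w,220,150)])]))
E
```

```text
t 6.4 pos [ 0.5264 -0.1068  0.2716] toolz [ 7.e-04 -1.e-04 -1.e+00] toolx [-0.966  0.257 -0.001] F [-0.2  0.4 -0.7] gap 0.0268
```

View pics/m4.png

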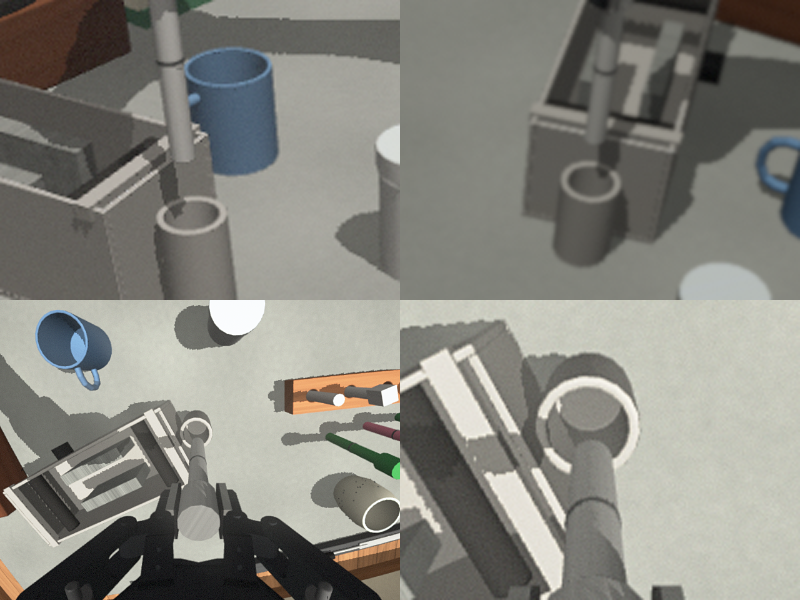

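```bash
python3 - <<'E'
from h import *
o=manip.get_obs(); S,D,W=cam("scene"),cam("side"),cam("wrist",o)
print("foot",tri(ray(S,(200.8,98)),ray(D,(409,129))))
print("foot onz",onz(S,(200.8,98),.135),onz(D,(409,129),.135))
print("sock",tri(ray(S,(206,127.5)),ray(D,(405,151.2))), "z.085:",onz(S,(206,127.5),.085),onz(D,(405,151.2),.085),onz(W,(314.5,206),.085))
# dark band and stem: wrist stem axis at band
print("band onz",onz(S,(195.5,51),.21),onz(D,(413,94),.21))
print("knob wrist",onz(W,(318,345+0),.307))
E
```

```text
foot (array([ 0.52514034, -0.11173942,  0.13198665]), np.float64(0.0009096742780935158))
foot onz [ 0.52823104 -0.10823713  0.135     ] [ 0.52381657 -0.10759692  0.135     ]
sock (array([ 0.52520682, -0.10919984,  0.08309661]), np.float64(0.0013539934423897379)) z.085: [ 0.52670384 -0.10787287  0.085     ] [ 0.52429321 -0.10619284  0.085     ] [ 0.51909359 -0.10777738  0.085     ]
band onz [ 0.53197113 -0.10065879  0.21      ] [ 0.52495496 -0.10343881  0.21      ]
knob wrist [ 0.52217834 -0.10535023  0.307     ]
```

From both fixed cameras the foot is within about 2 mm of the socket axis, and the clearance is 12 mm. I'll lower to just above the floor.

Call:
{"op": "play_rows", "data": {
  "targets": [
    [[0,0,0.01],[0,0,0],0.01],
    [[0,0,0.025],[0,0,0],0.01],
    [[0,0,0.045],[0,0,0],0.01],
    [[0,0,0.065],[0,0,0],0.01],
    [[0,0,0.085],[0,0,0],0.01],
    [[0,0,0.1],[0,0,0],0.01],
    [[0,0,0.112],[0,0,0],0.01],
    [[0,0,0.116],[0,0,0],0.01]
  ]
}}

```text
time: 7.55
tool_pos: [0.526, -0.1067, 0.1545]
tool_rot: [-0.407, -3.114, -0.0]
contact_force: [0.0, 1.6, -1.3]
finger_gap: 0.313
```

Call:
{"op": "play_rows", "data": {
  "targets": [
    [[0,0,0],[0,0,0],0.01],
    [[0,0,0.001],[0,0,0],0.01],
    [[0,0,0.002],[0,0,0],0.01],
    [[0,0,0.003],[0,0,0],0.01],
    [[0,0,0.004],[0,0,0],0.01],
    [[0,0,0.005],[0,0,0],0.01],
    [[0,0,0.006],[0,0,0],0.01],
    [[0,0,0.006],[0,0,0],0.01]
  ]
}}

```text
time: 8.55
tool_pos: [0.5262, -0.1067, 0.1492]
tool_rot: [-0.407, -3.115, -0.0]
contact_force: [0.3, -0.7, -1.2]
finger_gap: 0.308
```

No contact yet, so I'll go slowly further.

Call:
{"op": "play_rows", "data": {
  "targets": [
    [[0,0,0.001],[0,0,0],0.01],
    [[0,0,0.0015],[0,0,0],0.01],
    [[0,0,0.002],[0,0,0],0.01],
    [[0,0,0.0025],[0,0,0],0.01],
    [[0,0,0.003],[0,0,0],0.01],
    [[0,0,0.003],[0,0,0],0.01],
    [[0,0,0.003],[0,0,0],0.01],
    [[0,0,0.003],[0,0,0],0.01]
  ]
}}

```text
time: 9.55
tool_pos: [0.5266, -0.1068, 0.147]
tool_rot: [0.407, 3.114, -0.0]
contact_force: [-0.7, -0.7, 5.6]
finger_gap: 0.311
```

```bash
python3 - <<'E'
from h import *
o=state(); a=shot("side","s5"); b=shot("scene","c5"); w=shot("wrist","w5")
f=lambda im,x,y:cv2.resize(im[y:y+75,x:x+100],(400,300),interpolation=cv2.INTER_CUBIC)
cv2.imwrite("pics/m5.png",np.vstack([np.hstack([f(b,155,80),f(a,355,100)]),np.hstack([cv2.resize(w,(400,300)),f(w,270,220)])]))
E
```

```text
t 9.55 pos [ 0.5266 -0.1068  0.147 ] toolz [ 1.1e-03 -3.0e-04 -1.0e+00] toolx [-0.966  0.257 -0.001] F [-0.7 -0.7  5.6] gap 0.0265
```

View pics/m5.png

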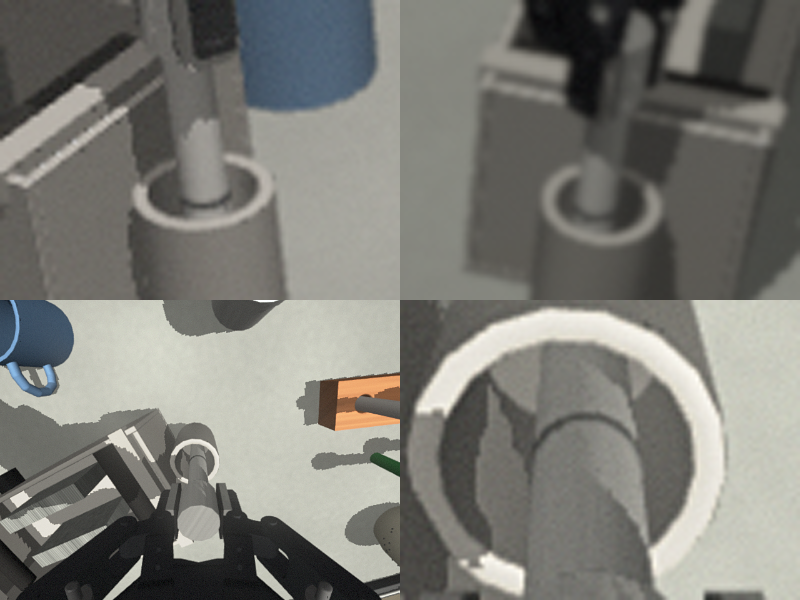

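Bottomed out: the contact force went from -1.2 to +5.6 N, and the TCP is at the pick height of 0.147. The band is level with the rim and the stem is centred, at scene panel (205,203). I'll release gently, then rise.

Call:
{"op": "play_rows", "data": {
  "targets": [
    [[0,0,0],[0,0,0],0.029],
    [[0,0,0],[0,0,0],0.031],
    [[0,0,0],[0,0,0],0.034],
    [[0,0,0],[0,0,0],0.038],
    [[0,0,0],[0,0,0],0.045],
    [[0,0,0],[0,0,0],0.05],
    [[0,0,0],[0,0,0],0.056],
    [[0,0,0],[0,0,0],0.056]
  ]
}}

```text
time: 10.7
tool_pos: [0.5262, -0.1067, 0.1463]
tool_rot: [0.407, 3.115, 0.0]
contact_force: [-0.2, -0.1, -0.0]
finger_gap: 0.656
```

Call:
{"op": "play_rows", "data": {
  "targets": [
    [[0,0,-0.005],[0,0,0],0.056],
    [[0,0,-0.015],[0,0,0],0.056],
    [[0,0,-0.035],[0,0,0],0.056],
    [[0,0,-0.06],[0,0,0],0.056],
    [[0,0,-0.09],[0,0,0],0.056],
    [[0,0,-0.12],[0,0,0],0.056],
    [[0,0,-0.14],[0,0,0],0.056],
    [[0,0,-0.14],[0,0,0],0.056]
  ]
}}

```text
time: 11.7
tool_pos: [0.5273, -0.1068, 0.2882]
tool_rot: [0.407, 3.111, 0.0]
contact_force: [0.2, 0.5, -0.6]
finger_gap: 0.662
```

```bash
python3 - <<'E'
from h import *
o=state(); a=shot("side","s6"); b=shot("scene","c6"); w=shot("wrist","w6")
f=lambda im,x,y,s=2:cv2.resize(im[y:y+300//s,x:x+400//s],(400,300),interpolation=cv2.INTER_CUBIC)
cv2.imwrite("pics/m6.png",np.vstack([np.hstack([f(b,155,70,4),f(a,355,90,4)]),np.hstack([f(b,260,130),f(a,230,190)])]))
E
```

```text
t 11.7 pos [ 0.5273 -0.1068  0.2882] toolz [ 4.3e-03 -5.0e-04 -1.0e+00] toolx [-0.966  0.257 -0.004] F [ 0.2  0.5 -0.6] gap 0.0566
```

View pics/m6.png

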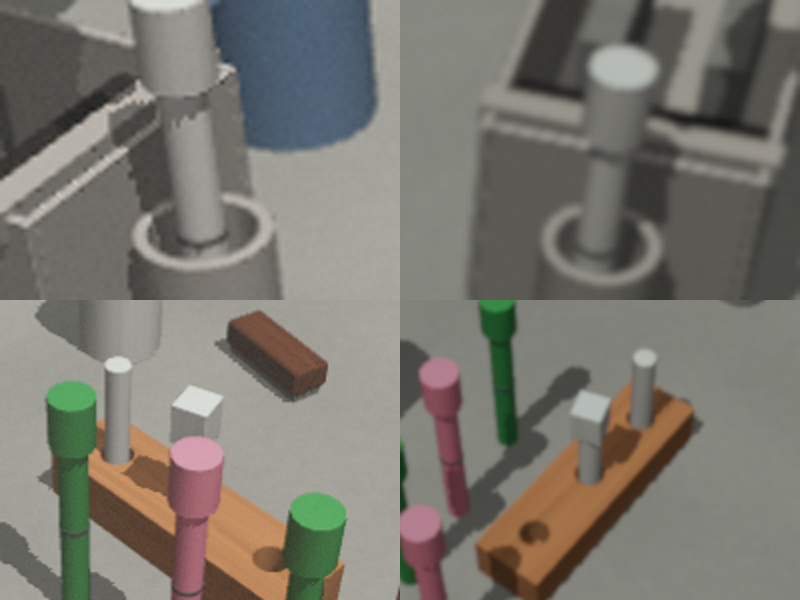

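The spindle stands upright and free in the socket, with its band at rim level. Both shorter pins still stand in the rack, and the gripper is clear. Handing in.

```bash
python3 -c "
from workcell import manip
print(manip.hand_in())"
```

```text
the job is handed in; nothing more can be done
None
```

The spindle is standing foot down on the bottom of the cleaner's socket, and I handed the job in at about 12 s of the 42 s allowed. I gripped it by the knob, lifted it from the rack's end hole, carried it over and lowered it. I let go only after it touched bottom: the vertical force rose by about 7 N, with the tool back at its pick height of 0.147 m.

**Last checks:** both fixed cameras show the spindle upright, its dark band level with the rim and the gripper clear of it. The plain and square pins still stand in the rack, and nothing was knocked over.

**Disagreement:** the wrist camera put the socket about 6 mm off in x from the fixed cameras. I trusted the fixed pair, and the close-up showed the stem well within the opening.

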